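# Wedge the rocking finds case

## Task

The flat wooden case rocks on the desk because its near left foot is too short. Push the loose wooden wedge along the desk, thin end first, under that foot until it just takes up the gap, then press down firmly with the fingertips on the case's top above that foot to make sure it no longer rocks; push the wedge further and test again if it does. The case must end level and where it stands; pick nothing up, and leave the other things alone.

Things in the scene. Friction and masses are not known exactly. Their poses are not given: they have to be found in the camera images.
- case: flat closed wooden case, 200 mm (own x, away from the robot) by 230 mm (own y, left), 1.3-2 kg, loose; underside 28 mm, flat top 64 mm above the desk. Origin on the desk under its middle. Rubber feet at (-80,-95), (80,95), (80,-95) mm stand on the desk, the near left one at (-80,95) hangs. Untouched it's level; 2 to 4 N at that corner starts to tip it, 10 N down tips it fully, about the diagonal beside it.
- foot_end (a point): centre of the ball-shaped end (radius 12 mm) of the short foot, 20 mm inside the left and the near side of the case. The foot's lowest point is 12 mm below this, 8 to 14 mm above the desk (differs every time, fixed during a run).
- wedge: plain light wooden wedge, 100 g, 120 mm long, 45 mm wide, lying flat left of the case, thin end roughly towards the short foot. Thick end 24 mm, thin end 3 mm high, flat slope between. Origin: middle of its underside; own x points to the thin end (+60 mm), the upright thick end face is at x = -60 mm, z up. Friction holds it where it is pushed.
- wedge_slope (a point): middle of the wedge's sloping face, 13.5 mm above its underside; own x points down the slope to the thin end, own z at right angles out of the slope. The foot rests on the slope when foot_end is 12 mm along z in this frame.
- joined_sherd: large curved pot wall standing on its edge, 56 x 196 mm, 185 mm high, fragile, bystander; origin under its middle
- clamp: black spring clamp lying flat, 158 x 115 mm, 26 mm high, bystander; origin under its middle
- sherd_a: flat pottery sherd, 130 x 82 mm, 25 mm high, bystander; origin under its middle
- sherd_b: flat pottery sherd, 97 x 94 mm, 23 mm high, bystander; origin under its middle
Things that resemble listed ones, but are neither listed nor needed, are in the scene too. Leave any black or yellow look-alike of the wedge alone.

How it is judged:
By the outcome, as a careful person would: the job done as asked, in the order asked, and still so for the second after the job is handed in, with the robot touching nothing.
It also fails if it takes over 51 s, if anything falls off the work surface, if the arm or the gripper's body presses on something with over 40 N, if the wrist force passes 120 N, or if a joint passes its speed limit or range.

## Robot

A 7-joint arm with a two-finger parallel gripper is mounted at the origin on a cart in front of the work surface, level with it; the furniture and walls round the work are solid. World frame = base frame: x ahead of the robot, y to its left, z up, the work surface at z = 0. Lengths are in m, angles in rad, forces in N, time in s.
With the tool pointing down it reaches from about 0.4 to 0.85 m from the base axis. Payload 10.4 kg.
Tool frame: the origin (TCP) lies on the centre line of the jaws, within the pads' length; the fingertips stand 11 mm ahead of it and the grasp point (between the pads) lies 8 mm behind it (manip.finger_overhang is the distance from the TCP to the fingertips, in m); z points along the fingers, y is the line along which they close (so a half turn about z gives the same grasp; the last joint's range is limited). The gripper opens to 85 mm and grips with 20 to 120 N. Pads are 22 mm wide; open, the fingers measure 114 mm over their backs; the gripper's body (76 mm by 85 mm) begins 54 mm behind the grasp point. The pads swing forward as they close: fully open they stand 13 mm farther back than shut.
Start: joints at [1.302, 0.332, -0.065, 1.46, 0.022, 1.35, -0.088], TCP at [0.152, -0.606, 0.242] pointing down, gripper open.
Joint ranges: [-2.6, 2.6], [-0.5, 2.12], [-1.47, 1.34], [0.16, 2.42], [-1.27, 4.41], [0.06, 2.06], [-2.6, 2.6]. Speed limits (rad/s): [2.22, 2.22, 2.79, 2.79, 3.14, 3.14, 3.14].

## Interface

Orientations are given as a unit quaternion [x, y, z, w].
In Python, from workcell import manip, imaging, workorder gives the robot as it stands.
- The arm moves only by the tool jog_arm, never from a script. Its argument "deltas" is a list of rows, each an object with "gripper": the opening, from 0 (shut) to 1 (fully open); "offset": the shift along the tool's x, y, z in m, a list of three; "rotation": the turn, a rotation vector about the tool's x, y, z in degrees, a list of three. In form: [{"gripper": gripper, "offset": [tx, ty, tz], "rotation": [ax, ay, az]}, ...]. A call has 1 to 20 rows; each row shifts and turns the commanded pose from where the row before left it, along the tool's axes as they then stand; what a row does not reach is not made up. A row lasts 1/10 s, in which the tool goes at most 50 mm and 8.59 degrees, less where a joint would pass 70% of its speed; a pose out of reach is approached as far as the arm can. A call with a gripper value outside its range is refused whole. The fingers move at their own pace and stop on an object; "newtons" is the grip in N (left out, the last holds). Time passes only in rows, so rows that do not move let the fingers close. It gives the time, the measured TCP pose, the force, the opening and the grip force at its end, in the units of the state.
- manip.get_obs(): the state, without advancing time (a new reading comes with each control period).
- imaging.camera(name): name is "scene" or "top" or "wrist"; returns the picture (384x512x3 uint8, blue, green, red); there is no depth.
- imaging.camera_model(name): a dict with "camera_matrix" (3x3 intrinsics, pixels), "world_to_cam" (4x4, takes a point from world to camera coordinates); the wrist camera has in their place "hand_eye" (4x4, takes a point from camera to tool coordinates, whose origin is the TCP and whose axes are the flange's). Camera axes: x right, y up, looking along -z (the intrinsics and any distortion apply to the point x, -y, -z); pixel columns grow to the right and rows downward; lengths in m; the calibration is good to about 2 mm. The wrist camera is an equidistant fisheye: a pixel r from the principal point sees the ray r / f radians off the axis. A picture is of the moment at which its call begins: read the wrist's pose just before it. camera_model takes no time and is no camera call.
- workorder.hand_in(): hands the job in; it is judged then, once.
The state is a dict: "clock": time; "joint_pos": joint angles; "joint_velocities": joint speeds; "tau": joint torques, N m; "position": TCP position; "ee_rot": TCP orientation; "ft_force": force on the tool from outside, world axes, zero at the start; "torque": the same for the moment, N m; "grip_width": opening from 0.0 (shut) to 1.0 (fully open); "grasp_force": force on a finger pad.
Only numpy, scipy, OpenCV 4.12 (cv2) and the standard library are available. Lean on these libraries where they do the work, as an engineer would, in place of code of your own. Each camera call takes 0.05 s, during which the arm holds its last target. There are 200 camera calls.

## Working session

There is one attempt and no reset: what is moved stays moved. The work goes in short steps, Python scripts to look and compute and a tool call to move; the robot and the scene stay as the last step left them, time stands still between calls to the robot, and variables do not carry over. Pictures are saved under pics/ and viewed, at most 10 in all, crops included, and the job is handed in when it is done.

Besides the shell and the picture viewer there is one more tool, called after "Emit:" by a JSON object that holds its "fn" and its "kwargs". jog_arm: Moves the arm, as the interface text tells. Its arguments: {"type":"object","properties":{"deltas":{"type":"array","items":{"type":"object","properties":{"gripper":{"type":"number"},"offset":{"type":"array","items":{"type":"number"}},"rotation":{"type":"array","items":{"type":"number"}}}}},"newtons":{"type":"number"}},"required":["deltas"]}

```bash
mkdir -p pics; python3 - <<'E'
from workcell import manip, imaging
import cv2,numpy as np
o=manip.get_obs();print({k:np.round(v,3).tolist() for k,v in o.items()})
a=imaging.camera("scene");b=imaging.camera("top")
for n in("scene","top","wrist"):print(n,{k:np.round(v,4).tolist() if not isinstance(v,str) else v for k,v in imaging.camera_model(n).items()})
cv2.imwrite("pics/scene.png",a);cv2.imwrite("pics/top.png",b)
E
```

```text
{'clock': 0.0, 'joint_pos': [1.302, 0.333, -0.065, 1.461, 0.022, 1.35, -0.089], 'joint_velocities': [-0.001, -0.0, -0.001, 0.003, -0.001, 0.001, -0.001], 'tau': [0.001, -62.545, 0.049, -39.161, 0.016, 0.01, -0.0], 'position': [0.152, -0.606, 0.241], 'ee_rot': [0.992, 0.123, -0.0, -0.001], 'ft_force': [0.128, -0.695, 0.268], 'torque': [0.009, -0.036, -0.05], 'grasp_force': 0.0, 'grip_width': 0.994}
scene {'camera_matrix': [[460.5802, 0.0, 260.5512], [0.0, 460.5802, 199.7612], [0.0, 0.0, 1.0]], 'world_to_cam': [[-0.8811, -0.4728, -0.0096, 0.5142], [0.3366, -0.6413, 0.6895, -0.2216], [-0.3321, 0.6043, 0.7242, -1.4138], [0.0, 0.0, 0.0, 1.0]]}
top {'camera_matrix': [[365.1366, 0.0, 254.1305], [0.0, 365.1366, 192.8751], [0.0, 0.0, 1.0]], 'world_to_cam': [[0.0001, -1.0, -0.0, 0.0103], [0.9962, 0.0001, 0.0875, -0.5591], [-0.0875, -0.0, 0.9962, -1.1191], [0.0, 0.0, 0.0, 1.0]]}
wrist {'camera_matrix': [[297.3186, 0.0, 255.8753], [0.0, 297.3186, 194.0124], [0.0, 0.0, 1.0]], 'hand_eye': [[0.0006, 0.9501, 0.3118, 0.0796], [1.0, -0.0004, -0.0007, -0.0003], [-0.0005, 0.3118, -0.9501, -0.1307], [0.0, 0.0, 0.0, 1.0]]}
```

View pics/top.png

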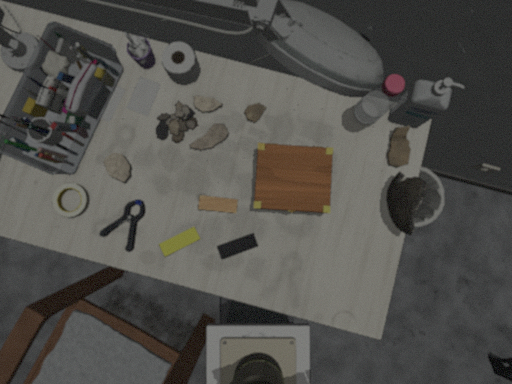

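View pics/scene.png

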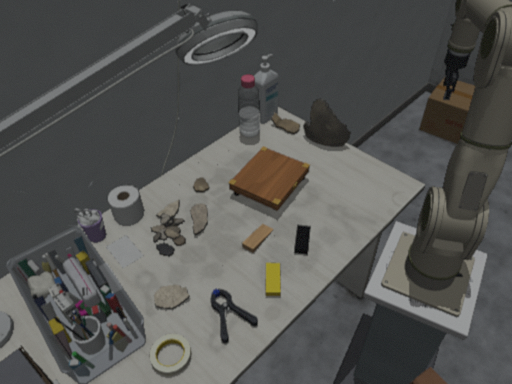

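The top view shows the case at px (255–332, 145–212) with brass corners, and the natural wooden wedge at about (198–238, 196–213) left of its near left corner (256, 208). The yellow and black look-alikes are at (180, 241) and (238, 246). In the scene view the case is at (270, 178), the wedge at (257, 237) and the joined sherd at (327, 125).

```bash
cat > h.py <<'E'
import cv2,numpy as np
from scipy.spatial.transform import Rotation as R
from workcell import manip, imaging
def rays(name,px,obs=None):
    m=imaging.camera_model(name);K=np.array(m["camera_matrix"]);px=np.atleast_2d(px).astype(float)
    d=np.c_[(px[:,0]-K[0,2])/K[0,0],-(px[:,1]-K[1,2])/K[1,1],-np.ones(len(px))]
    if name=="wrist":
        th=np.hypot(d[:,0],d[:,1]);s=np.where(th>1e-9,np.sin(th)/np.maximum(th,1e-9),1)
        d=np.c_[d[:,0]*s,d[:,1]*s,-np.cos(th)]
        T=np.eye(4);T[:3,:3]=R.from_quat(obs["ee_rot"]).as_matrix();T[:3,3]=obs["position"]
        T=T@np.array(m["hand_eye"])
    else:T=np.linalg.inv(np.array(m["world_to_cam"]))
    return T[:3,3],d@T[:3,:3].T
def plane(name,px,z,obs=None):
    o,d=rays(name,px,obs);return o+d*((z-o[2])/d[:,2])[:,None]
E
python3 - <<'E'
from h import *
a=cv2.imread("pics/top.png");h=cv2.cvtColor(a,cv2.COLOR_BGR2HSV)
for p in[(218,204),(290,180),(262,150),(180,241),(220,225),(250,180)]:print(p,h[p[1],p[0]])
def rep(name,mask,z,win):
    m=np.zeros_like(mask);x0,x1,y0,y1=win;m[y0:y1,x0:x1]=mask[y0:y1,x0:x1]
    c=max(cv2.findContours(m,cv2.RETR_EXTERNAL,cv2.CHAIN_APPROX_NONE)[0],key=cv2.contourArea)
    b=cv2.boxPoints(cv2.minAreaRect(c));print(name,np.round(b,1).tolist(),cv2.contourArea(c));w=plane("top",b,z)
    print(np.round(w[:,:2],4).tolist(),"mid",np.round(w.mean(0),4),"sides",np.linalg.norm(w[1]-w[0]),np.linalg.norm(w[2]-w[1]))
sat=((h[...,1]>75)&(h[...,2]>50)).astype(np.uint8)*255
rep("wedge",sat,0.013,(190,248,185,222));rep("case",sat,0.064,(246,345,135,222))
E
```

```text
(218, 204) [ 17 102 123]
(290, 180) [ 14 137  97]
(262, 150) [ 20 128  98]
(180, 241) [ 29 137 125]
(220, 225) [ 34  18 114]
(250, 180) [ 19  19 108]
wedge [[197.89999389648438, 208.60000610351562], [199.3000030517578, 195.1999969482422], [236.8000030517578, 199.10000610351562], [235.39999389648438, 212.5]] 456.0
[[0.5104, 0.1876], [0.5527, 0.1838], [0.5404, 0.065], [0.4982, 0.0692]] mid [0.5254 0.1264 0.013 ] sides 0.042460758894692745 0.11934946660749961
case [[253.1999969482422, 209.6999969482422], [257.29998779296875, 142.6999969482422], [333.0, 147.3000030517578], [328.8999938964844, 214.3000030517578]] 4780.5
[[0.5048, 0.0131], [0.7099, 0.0006], [0.6955, -0.2306], [0.4909, -0.2144]] mid [ 0.6003 -0.1078  0.064 ] sides 0.2054905731377215 0.2316434314448619
```

Emit:
{"fn": "jog_arm", "kwargs": {"deltas": [{"gripper":0.1,"offset":[0.03,-0.008,-0.02],"rotation":[0,0,-3.8]},{"gripper":0.1,"offset":[0.047,-0.012,-0.01],"rotation":[0,0,-3.8]},{"gripper":0.1,"offset":[0.047,-0.012,0],"rotation":[0,0,-3.8]},{"gripper":0.1,"offset":[0.047,-0.012,0],"rotation":[0,0,-3.8]},{"gripper":0.1,"offset":[0.047,-0.012,0],"rotation":[0,0,-3.8]},{"gripper":0.1,"offset":[0.047,-0.012,0],"rotation":[0,0,-3.8]},{"gripper":0.1,"offset":[0.047,-0.012,0],"rotation":[0,0,-3.8]},{"gripper":0.1,"offset":[0.047,-0.012,0],"rotation":[0,0,-3.8]},{"gripper":0.1,"offset":[0.047,-0.012,0],"rotation":[0,0,-3.8]},{"gripper":0.1,"offset":[0.047,-0.012,0],"rotation":[0,0,-3.8]},{"gripper":0.1,"offset":[0.047,-0.012,0],"rotation":[0,0,-3.8]},{"gripper":0.1,"offset":[0.047,-0.012,0],"rotation":[0,0,-3.8]},{"gripper":0.1,"offset":[0.047,-0.012,0],"rotation":[0,0,-3.8]},{"gripper":0.1,"offset":[0.047,-0.012,0],"rotation":[0,0,-3.8]},{"gripper":0.1,"offset":[0.047,-0.012,0],"rotation":[0,0,-3.8]},{"gripper":0.1,"offset":[0.047,-0.012,0],"rotation":[0,0,-3.8]},{"gripper":0.1,"offset":[0.047,-0.012,0],"rotation":[0,0,-3.8]},{"gripper":0.1,"offset":[0.047,-0.012,0],"rotation":[0,0,-3.8]},{"gripper":0.1,"offset":[0.047,-0.012,0],"rotation":[0,0,-3.8]},{"gripper":0.1,"offset":[0.03,-0.01,0],"rotation":[0,0,-3.8]}]}}

```text
clock: 2.1
position: [0.5239, 0.1855, 0.2721]
ee_rot: [0.704, 0.71, 0.0, -0.001]
ft_force: [0.2, -0.0, -0.0]
grip_width: 0.1
grasp_force: 0.0
```

```bash
python3 - <<'E'
from h import *
import json
o=manip.get_obs();w=imaging.camera("wrist")
cv2.imwrite("pics/w1.png",w)
json.dump({k:np.array(o[k]).tolist() for k in("position","ee_rot")},open("w1.json","w"))
E
```

```text
(no output)
```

View pics/w1.png

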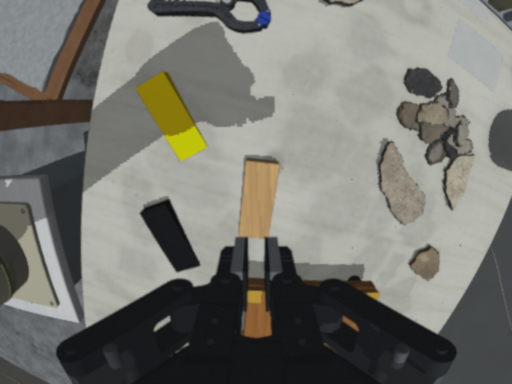

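The wrist view shows the wedge with its thick end face at the top (246–279, 156–163), the body running down to about (240–273, 237) and the tip hidden behind the fingers. The case edge is at row ~283.

```bash
python3 - <<'E'
from h import *
import json
o=json.load(open("w1.json"));a=cv2.imread("pics/w1.png");h=cv2.cvtColor(a,cv2.COLOR_BGR2HSV)
m=((h[...,1]>60)&(h[...,2]>125)&(abs(h[...,0].astype(int)-15)<6)).astype(np.uint8)
L=[];Rr=[]
for r in range(168,234,6):
    c=np.where(m[r,225:295])[0]+225;L.append((c[0],r));Rr.append((c[-1]+1,r))
col=[(c,np.where(m[150:180,c])[0][0]+150) for c in range(250,277,5)]
print(L[::3],Rr[::3],col)
hz=lambda r:0.024-0.021*(r-162)/(245-162)
l=np.array([plane("wrist",p,hz(p[1]),o)[0] for p in L]);r=np.array([plane("wrist",p,hz(p[1]),o)[0] for p in Rr])
f=plane("wrist",col,0.024,o)
for n,q in(("L",l),("R",r)):
    k=np.polyfit(q[:,1],q[:,0],1);print(n,k,"yaw off -y deg",np.degrees(np.arctan(k[0])),"x at y=.18",np.polyval(k,.18))
print("face",np.round(f[[0,-1]],4), "width",np.mean(abs(l[:,0]-r[:,0])))
E
```

```text
[(np.int64(245), 168), (np.int64(243), 186), (np.int64(241), 204), (np.int64(240), 222)] [(np.int64(279), 168), (np.int64(276), 186), (np.int64(274), 204), (np.int64(271), 222)] [(250, np.int64(161)), (255, np.int64(162)), (260, np.int64(162)), (265, np.int64(163)), (270, np.int64(163)), (275, np.int64(164))]
L [0.10109299 0.49102788] yaw off -y deg 5.77259031165929 x at y=.18 0.5092246163939543
R [0.09813841 0.53596639] yaw off -y deg 5.6049684801756365 x at y=.18 0.5536313011601282
face [[0.5156 0.1867 0.024 ]
 [0.5482 0.1831 0.024 ]] width 0.044589146925237716
```

Emit:
{"fn": "jog_arm", "kwargs": {"deltas": [{"gripper":0.1,"offset":[0.04,0.002,0.02],"rotation":[0,0,0.5]},{"gripper":0.1,"offset":[0,0,0.045],"rotation":[0,0,0]},{"gripper":0.1,"offset":[0,0,0.045],"rotation":[0,0,0]},{"gripper":0.1,"offset":[0,0,0.045],"rotation":[0,0,0]},{"gripper":0.1,"offset":[0,0,0.04],"rotation":[0,0,0]},{"gripper":0.1,"offset":[0,0,0.03],"rotation":[0,0,0]},{"gripper":0.1,"offset":[0,0,0.02],"rotation":[0,0,0]},{"gripper":0.1,"offset":[0,0,0.007],"rotation":[0,0,0]},{"gripper":0.1,"offset":[0,0,0],"rotation":[0,0,0]}]}}

```text
clock: 3.05
position: [0.5267, 0.2213, 0.0196]
ee_rot: [0.71, 0.704, -0.001, -0.0]
ft_force: [0.1, -0.6, -0.5]
grip_width: 0.1
grasp_force: 0.0
```

Emit:
{"fn": "jog_arm", "kwargs": {"deltas": [{"gripper":0.1,"offset":[-0.012,-0.0005,0.002],"rotation":[0,0,-0.4]},{"gripper":0.1,"offset":[-0.008,0,0],"rotation":[0,0,0]},{"gripper":0.1,"offset":[-0.006,0,0],"rotation":[0,0,0]},{"gripper":0.1,"offset":[-0.006,0,0],"rotation":[0,0,0]},{"gripper":0.1,"offset":[-0.006,0,0],"rotation":[0,0,0]},{"gripper":0.1,"offset":[-0.006,0,0],"rotation":[0,0,0]},{"gripper":0.1,"offset":[-0.006,0,0],"rotation":[0,0,0]},{"gripper":0.1,"offset":[-0.006,0,0],"rotation":[0,0,0]},{"gripper":0.1,"offset":[-0.006,0,0],"rotation":[0,0,0]},{"gripper":0.1,"offset":[-0.006,0,0],"rotation":[0,0,0]},{"gripper":0.1,"offset":[-0.006,0,0],"rotation":[0,0,0]},{"gripper":0.1,"offset":[-0.006,0,0],"rotation":[0,0,0]},{"gripper":0.1,"offset":[-0.006,0,0],"rotation":[0,0,0]},{"gripper":0.1,"offset":[-0.006,0,0],"rotation":[0,0,0]},{"gripper":0.1,"offset":[-0.004,0,0],"rotation":[0,0,0]},{"gripper":0.1,"offset":[0,0,0],"rotation":[0,0,0]}]}}

```text
clock: 4.65
position: [0.5265, 0.1246, 0.0181]
ee_rot: [0.708, 0.707, -0.0, 0.0]
ft_force: [0.1, -0.6, -0.7]
grip_width: 0.097
grasp_force: 0.0
```

```bash
python3 - <<'E'
from h import *
import json
o=manip.get_obs();w=imaging.camera("wrist");s=imaging.camera("scene")
cv2.imwrite("pics/w2.png",w);cv2.imwrite("pics/s2.png",s)
c=cv2.resize(s[120:280,180:380],None,fx=2,fy=2,interpolation=cv2.INTER_CUBIC)
ww=w[110:350,140:380]
ww=cv2.resize(ww,None,fx=320/240,fy=320/240)
cv2.imwrite("pics/v2.png",np.hstack([c,ww]))
json.dump({k:np.array(o[k]).tolist() for k in("position","ee_rot")},open("w2.json","w"));print(o["position"],o["ft_force"],o["ee_rot"])
E
```

```text
[0.52649296 0.1245799  0.01811976] [ 0.11535099 -0.63422076 -0.70564537] [ 7.07605474e-01  7.06607598e-01 -4.06272361e-04  1.76057537e-04]
```

View pics/v2.png

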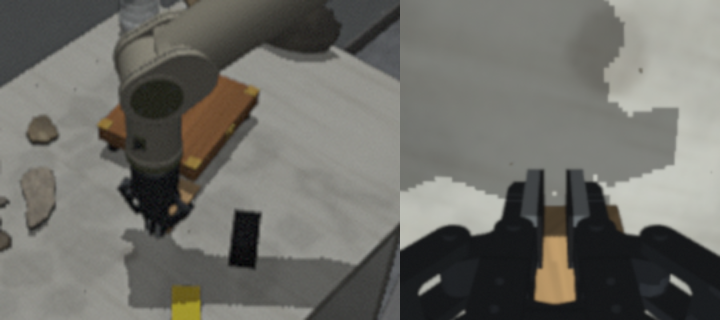

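Emit:
{"fn": "jog_arm", "kwargs": {"deltas": [{"gripper":0.1,"offset":[0.015,0,0],"rotation":[0,0,0]},{"gripper":0.1,"offset":[0.03,0,-0.02],"rotation":[0,0,0]},{"gripper":0.1,"offset":[0.03,0.035,0],"rotation":[0,0,0]},{"gripper":0.1,"offset":[0,0.035,0],"rotation":[0,0,0]},{"gripper":0.1,"offset":[0,0,0],"rotation":[0,0,0]}]}}

```text
clock: 5.25
position: [0.5996, 0.2025, 0.0382]
ee_rot: [0.707, 0.707, 0.001, 0.0]
ft_force: [-0.3, -1.7, 0.3]
grip_width: 0.102
grasp_force: 0.0
```

```bash
python3 - <<'E'
from h import *
import json
o=manip.get_obs();w=imaging.camera("wrist");s=imaging.camera("scene")
cv2.imwrite("pics/w3.png",w);cv2.imwrite("pics/s3.png",s)
c=w[170:384,60:340];print(c.shape)
cv2.imwrite("pics/v3.png",cv2.resize(c,None,fx=2.5,fy=2.5,interpolation=cv2.INTER_CUBIC))
json.dump({k:np.array(o[k]).tolist() for k in("position","ee_rot")},open("w3.json","w"))
E
```

```text
(214, 280, 3)
```

View pics/v3.png

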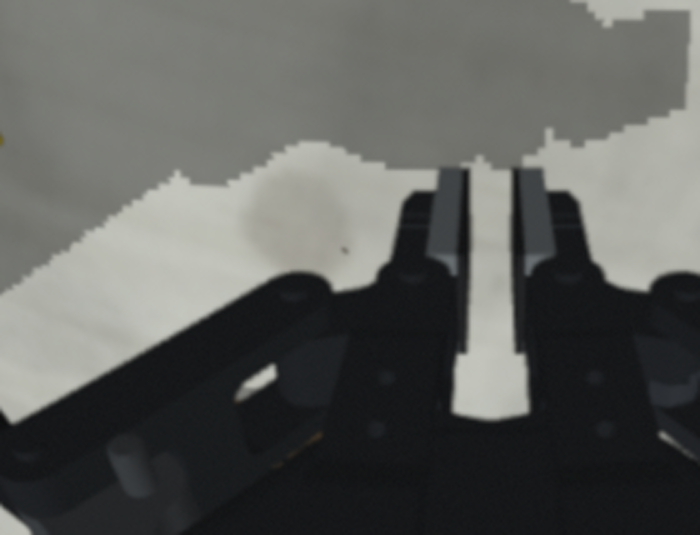

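This close the gripper body hides everything below row ~270 of the wrist view, so I look from higher up.

Emit:
{"fn": "jog_arm", "kwargs": {"deltas": [{"gripper":0.1,"offset":[0,0,-0.04],"rotation":[0,0,0]},{"gripper":0.1,"offset":[-0.01,0,-0.048],"rotation":[0,0,0]},{"gripper":0.1,"offset":[0,0,-0.048],"rotation":[0,0,0]},{"gripper":0.1,"offset":[0,0,-0.048],"rotation":[0,0,0]},{"gripper":0.1,"offset":[0,0,-0.04],"rotation":[0,0,0]},{"gripper":0.1,"offset":[0,0,0],"rotation":[0,0,0]}]}}

```text
clock: 5.95
position: [0.5971, 0.1927, 0.2685]
ee_rot: [0.707, 0.707, 0.004, 0.002]
ft_force: [-0.4, -0.0, -1.2]
grip_width: 0.098
grasp_force: 0.0
```

```bash
python3 - <<'E'
from h import *
import json
o=manip.get_obs();w=imaging.camera("wrist");s=imaging.camera("top")
cv2.imwrite("pics/w4.png",w);cv2.imwrite("pics/t4.png",s)
c=cv2.resize(w[150:350,110:310],None,fx=2,fy=2,interpolation=cv2.INTER_CUBIC)
d=cv2.resize(s[120:240,180:300],(400,400),interpolation=cv2.INTER_CUBIC)
cv2.imwrite("pics/v4.png",np.hstack([c,d]))
json.dump({k:np.array(o[k]).tolist() for k in("position","ee_rot")},open("w4.json","w"))
E
```

```text
(no output)
```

View pics/v4.png

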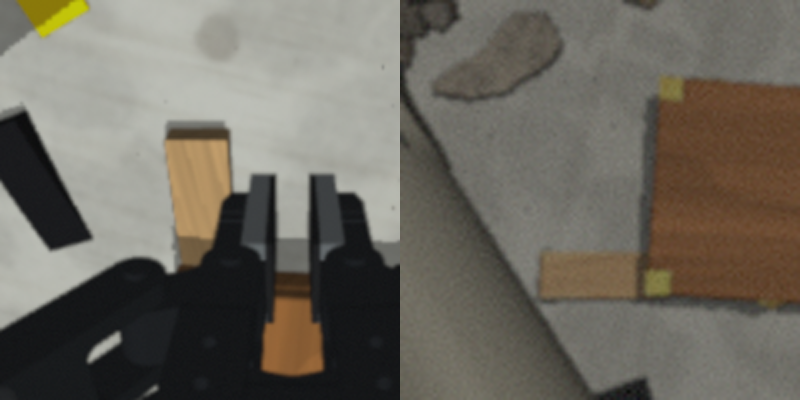

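The wedge (crop cols 540–640, rows 252–298 in the top view) now lies straight, its thin end under the case's left edge. I measure its line against the foot.

```bash
python3 - <<'E'
from h import *
import json
o=json.load(open("w4.json"));a=cv2.imread("pics/w4.png");h=cv2.cvtColor(a,cv2.COLOR_BGR2HSV)
m=((h[...,1]>60)&(h[...,2]>125)&(abs(h[...,0].astype(int)-15)<6)).astype(np.uint8)
L=[];Q=[]
for r in (224,232,240,248):
    c=np.where(m[r,180:228])[0]+180;L.append((c[0],r));Q.append((c[-1]+1,r))
hz=lambda r:0.024-0.021*(r-219)/(290-219)
l=np.array([plane("wrist",p,hz(p[1]),o)[0] for p in L]);q=np.array([plane("wrist",p,hz(p[1]),o)[0] for p in Q])
print(L,Q);print(np.round(l,4).tolist());print(np.round(q,4).tolist())
col=[(c,np.where(m[205:235,c])[0][0]+205) for c in (197,204,210)];print(np.round(plane("wrist",col,.024,o),4).tolist())
t=cv2.imread("pics/t4.png");h=cv2.cvtColor(t,cv2.COLOR_BGR2HSV);s=((h[...,1]>60)&(h[...,2]>50)).astype(np.uint8)
for c in range(224,251,5):
    r=np.where(s[190:215,c])[0]+190;p=plane("top",[(c,r[0]-.5),(c,r[-1]+.5)],.018);print(c,np.round(p[:,:2],4).tolist(),p[:,0].mean())
M=np.zeros_like(s);M[135:225,254:345]=s[135:225,254:345]
M=cv2.morphologyEx(M,cv2.MORPH_OPEN,np.ones((5,5)))
c=max(cv2.findContours(M,cv2.RETR_EXTERNAL,cv2.CHAIN_APPROX_NONE)[0],key=cv2.contourArea)
b=cv2.boxPoints(cv2.minAreaRect(c));w=plane("top",b,.064);print(np.round(w[:,:2],4).tolist(),w.mean(0))
E
```

```text
[(np.int64(193), 224), (np.int64(194), 232), (np.int64(195), 240), (np.int64(196), 248)] [(np.int64(224), 224), (np.int64(225), 232), (np.int64(225), 240), (np.int64(223), 248)]
[[0.5104, 0.1057, 0.0225], [0.5104, 0.0922, 0.0202], [0.5103, 0.0782, 0.0178], [0.5101, 0.0636, 0.0154]]
[[0.5544, 0.1062, 0.0225], [0.5551, 0.0927, 0.0202], [0.5543, 0.0789, 0.0178], [0.5505, 0.0644, 0.0154]]
[[0.517, 0.1125, 0.024], [0.5269, 0.1126, 0.024], [0.5353, 0.1127, 0.024]]
224 [[0.5513, 0.1052], [0.5073, 0.1049]] 0.5292882852183447
229 [[0.5513, 0.0895], [0.5073, 0.0892]] 0.529290247066468
234 [[0.5513, 0.0737], [0.5073, 0.0735]] 0.529292208913185
239 [[0.5513, 0.058], [0.5073, 0.0578]] 0.5292941707584955
244 [[0.5513, 0.0423], [0.5073, 0.0421]] 0.5292961326023999
249 [[0.5513, 0.0265], [0.5073, 0.0265]] 0.529298094444898
[[0.5072, 0.0136], [0.7103, 0.0014], [0.696, -0.2305], [0.4934, -0.2146]] [ 0.60172941 -0.10752025  0.064     ]
```

Emit:
{"fn": "jog_arm", "kwargs": {"deltas": [{"gripper":0.1,"offset":[-0.024,-0.033,0.02],"rotation":[0,0,0]},{"gripper":0.1,"offset":[-0.024,-0.034,0.02],"rotation":[0,0,0]},{"gripper":0.1,"offset":[0,0,0.048],"rotation":[0,0,0]},{"gripper":0.1,"offset":[0,0,0.048],"rotation":[0,0,0]},{"gripper":0.1,"offset":[0,0,0.045],"rotation":[0,0,0]},{"gripper":0.1,"offset":[0,0,0.04],"rotation":[0,0,0]},{"gripper":0.1,"offset":[0,0,0.024],"rotation":[0,0,0]},{"gripper":0.1,"offset":[0,0,0.006],"rotation":[0,0,0]},{"gripper":0.1,"offset":[0,0,0],"rotation":[0,0,0]}]}}

```text
clock: 6.95
position: [0.5277, 0.1429, 0.0113]
ee_rot: [0.707, 0.707, -0.002, -0.0]
ft_force: [-9.0, -2.2, 22.4]
grip_width: 0.101
grasp_force: 11.3
```

Emit:
{"fn": "jog_arm", "kwargs": {"deltas": [{"gripper":0.1,"offset":[0,0,-0.009],"rotation":[0,0,0]},{"gripper":0.1,"offset":[0,0.002,0],"rotation":[0,0,0]},{"gripper":0.1,"offset":[0,0,0],"rotation":[0,0,0]}]}}

```text
clock: 7.25
position: [0.531, 0.1425, 0.0197]
ee_rot: [0.707, 0.707, -0.0, -0.0]
ft_force: [-0.4, -0.0, -0.4]
grip_width: 0.097
grasp_force: 0.0
```

Emit:
{"fn": "jog_arm", "kwargs": {"deltas": [{"gripper":0.1,"offset":[-0.01,0,0.001],"rotation":[0,0,0]},{"gripper":0.1,"offset":[-0.008,0,0],"rotation":[0,0,0]},{"gripper":0.1,"offset":[-0.006,0,0],"rotation":[0,0,0]},{"gripper":0.1,"offset":[-0.006,0,0],"rotation":[0,0,0]},{"gripper":0.1,"offset":[-0.005,0,0],"rotation":[0,0,0]},{"gripper":0.1,"offset":[-0.004,0,0],"rotation":[0,0,0]},{"gripper":0.1,"offset":[0,0,0],"rotation":[0,0,0]}]}}

```text
clock: 7.95
position: [0.5316, 0.103, 0.0193]
ee_rot: [0.708, 0.707, -0.0, 0.0]
ft_force: [0.4, -0.3, 0.0]
grip_width: 0.1
grasp_force: 0.0
```

Emit:
{"fn": "jog_arm", "kwargs": {"deltas": [{"gripper":0.1,"offset":[-0.001,0,0],"rotation":[0,0,0]},{"gripper":0.1,"offset":[-0.001,0,0],"rotation":[0,0,0]},{"gripper":0.1,"offset":[-0.001,0,0],"rotation":[0,0,0]},{"gripper":0.1,"offset":[-0.001,0,0],"rotation":[0,0,0]}]}}

```text
clock: 8.35
position: [0.5315, 0.1, 0.0193]
ee_rot: [0.707, 0.707, 0.0, 0.0]
ft_force: [0.5, -0.1, 0.1]
grip_width: 0.1
grasp_force: 0.5
```

Emit:
{"fn": "jog_arm", "kwargs": {"deltas": [{"gripper":0.1,"offset":[-0.001,0,0],"rotation":[0,0,0]},{"gripper":0.1,"offset":[-0.001,0,0],"rotation":[0,0,0]},{"gripper":0.1,"offset":[-0.001,0,0],"rotation":[0,0,0]}]}}

```text
clock: 8.65
position: [0.5316, 0.0967, 0.0194]
ee_rot: [0.707, 0.707, 0.0, 0.0]
ft_force: [0.4, 0.6, 0.8]
grip_width: 0.099
grasp_force: 0.7
```

Emit:
{"fn": "jog_arm", "kwargs": {"deltas": [{"gripper":0.1,"offset":[-0.001,0,0],"rotation":[0,0,0]},{"gripper":0.1,"offset":[-0.001,0,0],"rotation":[0,0,0]},{"gripper":0.1,"offset":[-0.001,0,0],"rotation":[0,0,0]}]}}

```text
clock: 8.95
position: [0.5316, 0.0937, 0.0194]
ee_rot: [0.707, 0.707, 0.0, 0.0]
ft_force: [0.4, 1.5, 1.5]
grip_width: 0.099
grasp_force: 0.8
```

Emit:
{"fn": "jog_arm", "kwargs": {"deltas": [{"gripper":0.1,"offset":[-0.001,0,0],"rotation":[0,0,0]},{"gripper":0.1,"offset":[-0.001,0,0],"rotation":[0,0,0]},{"gripper":0.1,"offset":[-0.001,0,0],"rotation":[0,0,0]}]}}

```text
clock: 9.25
position: [0.5315, 0.0907, 0.0194]
ee_rot: [0.707, 0.707, 0.0, 0.0]
ft_force: [-0.1, 1.8, 1.4]
grip_width: 0.106
grasp_force: 0.9
```

Emit:
{"fn": "jog_arm", "kwargs": {"deltas": [{"gripper":0.1,"offset":[-0.001,0,0],"rotation":[0,0,0]},{"gripper":0.1,"offset":[-0.001,0,0],"rotation":[0,0,0]}]}}

```text
clock: 9.45
position: [0.5315, 0.0886, 0.0193]
ee_rot: [0.707, 0.707, -0.0, 0.0]
ft_force: [-0.6, 1.9, 1.4]
grip_width: 0.102
grasp_force: 0.8
```

Emit:
{"fn": "jog_arm", "kwargs": {"deltas": [{"gripper":0.1,"offset":[-0.001,0,0],"rotation":[0,0,0]},{"gripper":0.1,"offset":[-0.001,0,0],"rotation":[0,0,0]}]}}

```text
clock: 9.65
position: [0.5315, 0.0866, 0.0193]
ee_rot: [0.707, 0.707, -0.0, 0.0]
ft_force: [0.0, 0.8, 1.7]
grip_width: 0.096
grasp_force: 0.8
```

Emit:
{"fn": "jog_arm", "kwargs": {"deltas": [{"gripper":0.1,"offset":[-0.001,0,0],"rotation":[0,0,0]},{"gripper":0.1,"offset":[-0.001,0,0],"rotation":[0,0,0]}]}}

```text
clock: 9.85
position: [0.5315, 0.0845, 0.0193]
ee_rot: [0.707, 0.707, -0.0, 0.0]
ft_force: [-0.1, 0.9, 0.6]
grip_width: 0.099
grasp_force: 0.8
```

Emit:
{"fn": "jog_arm", "kwargs": {"deltas": [{"gripper":0.1,"offset":[-0.001,0,0],"rotation":[0,0,0]},{"gripper":0.1,"offset":[-0.001,0,0],"rotation":[0,0,0]}]}}

```text
clock: 10.05
position: [0.5315, 0.0832, 0.0193]
ee_rot: [0.707, 0.707, 0.0, -0.0]
ft_force: [1.0, 6.2, -0.3]
grip_width: 0.096
grasp_force: 2.8
```

Emit:
{"fn": "jog_arm", "kwargs": {"deltas": [{"gripper":0.1,"offset":[0.006,0,0],"rotation":[0,0,0]},{"gripper":0.1,"offset":[0.015,0,0],"rotation":[0,0,0]},{"gripper":0.0,"offset":[0,0,-0.04],"rotation":[0,0,0]},{"gripper":0.0,"offset":[0,0,-0.045],"rotation":[0,0,0]},{"gripper":0.0,"offset":[-0.04,0,-0.01],"rotation":[0,0,0]},{"gripper":0.0,"offset":[-0.045,-0.002,0],"rotation":[0,0,0]},{"gripper":0.0,"offset":[-0.026,-0.002,0],"rotation":[0,0,0]},{"gripper":0.0,"offset":[0,0,0.01],"rotation":[0,0,0]},{"gripper":0.0,"offset":[0,0,0.01],"rotation":[0,0,0]},{"gripper":0.0,"offset":[0,0,0],"rotation":[0,0,0]}]}}

```text
clock: 11.05
position: [0.5265, -0.0055, 0.0927]
ee_rot: [0.706, 0.708, -0.001, -0.001]
ft_force: [-0.6, 0.6, -0.3]
grip_width: 0.001
grasp_force: 0.0
```

```bash
python3 - <<'E'
from h import *
o=manip.get_obs();print(np.round(o["position"],4),o["ft_force"])
s=imaging.camera("scene");t=imaging.camera("top");cv2.imwrite("pics/s5.png",s)
c=cv2.resize(s[130:250,190:310],(400,400),interpolation=cv2.INTER_CUBIC)
d=cv2.resize(t[120:240,180:300],(400,400),interpolation=cv2.INTER_CUBIC)
cv2.imwrite("pics/v5.png",np.hstack([c,d]))
E
```

```text
[ 0.5265 -0.0055  0.0927] [-0.60589503  0.61288583 -0.29504069]
```

View pics/v5.png

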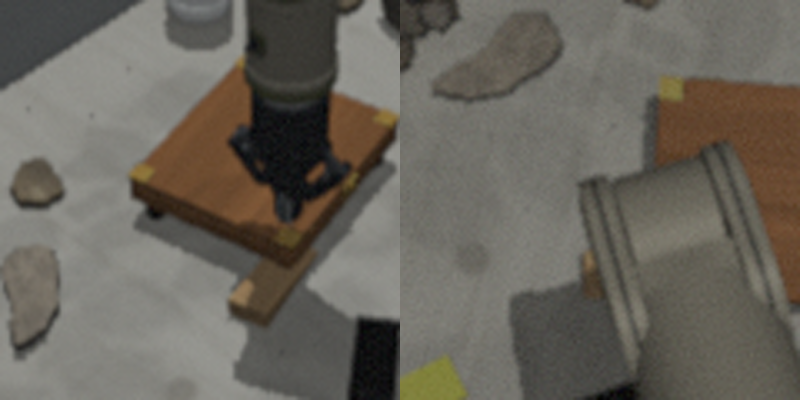

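The fingers stand over the near left corner (crop (288, 215)), with the wedge under the case in line with the foot. Now the press.

Emit:
{"fn": "jog_arm", "kwargs": {"deltas": [{"gripper":0.0,"offset":[-0.002,0,0.007],"rotation":[0,0,0]},{"gripper":0.0,"offset":[0,0,0.006],"rotation":[0,0,0]},{"gripper":0.0,"offset":[0,0,0.002],"rotation":[0,0,0]},{"gripper":0.0,"offset":[0,0,0.001],"rotation":[0,0,0]},{"gripper":0.0,"offset":[0,0,0],"rotation":[0,0,0]}]}}

```text
clock: 11.65
position: [0.5274, -0.0092, 0.0782]
ee_rot: [0.707, 0.707, -0.0, -0.0]
ft_force: [0.2, -0.2, -1.0]
grip_width: -0.005
grasp_force: 0.0
```

Emit:
{"fn": "jog_arm", "kwargs": {"deltas": [{"gripper":0.0,"offset":[0,0,0.001],"rotation":[0,0,0]},{"gripper":0.0,"offset":[0,0,0.0005],"rotation":[0,0,0]}]}}

```text
clock: 11.85
position: [0.5276, -0.0094, 0.0769]
ee_rot: [0.707, 0.707, 0.0, 0.0]
ft_force: [-0.5, 0.1, -0.9]
grip_width: -0.004
grasp_force: 0.0
```

Emit:
{"fn": "jog_arm", "kwargs": {"deltas": [{"gripper":0.0,"offset":[0,0,0.001],"rotation":[0,0,0]},{"gripper":0.0,"offset":[0,0,0],"rotation":[0,0,0]}]}}

```text
clock: 12.05
position: [0.5274, -0.0093, 0.0757]
ee_rot: [0.707, 0.707, -0.0, 0.0]
ft_force: [0.6, 0.7, -0.1]
grip_width: -0.005
grasp_force: 0.0
```

Emit:
{"fn": "jog_arm", "kwargs": {"deltas": [{"gripper":0.0,"offset":[0,0,0.0005],"rotation":[0,0,0]},{"gripper":0.0,"offset":[0,0,0.0005],"rotation":[0,0,0]},{"gripper":0.0,"offset":[0,0,0],"rotation":[0,0,0]}]}}

```text
clock: 12.35
position: [0.5275, -0.0093, 0.0752]
ee_rot: [0.707, 0.707, -0.0, 0.0]
ft_force: [-1.6, 0.8, 4.6]
grip_width: -0.001
grasp_force: 2.3
```

Emit:
{"fn": "jog_arm", "kwargs": {"deltas": [{"gripper":0.0,"offset":[0,0,0.0005],"rotation":[0,0,0]},{"gripper":0.0,"offset":[0,0,0.0005],"rotation":[0,0,0]},{"gripper":0.0,"offset":[0,0,0],"rotation":[0,0,0]}]}}

```text
clock: 12.65
position: [0.5275, -0.0093, 0.0749]
ee_rot: [0.707, 0.707, -0.0, 0.0]
ft_force: [-7.1, -0.6, 15.0]
grip_width: -0.001
grasp_force: 7.6
```

Emit:
{"fn": "jog_arm", "kwargs": {"deltas": [{"gripper":0.0,"offset":[0,0,0.0005],"rotation":[0,0,0]},{"gripper":0.0,"offset":[0,0,0.0005],"rotation":[0,0,0]},{"gripper":0.0,"offset":[0,0,0],"rotation":[0,0,0]}]}}

```text
clock: 12.95
position: [0.5276, -0.0092, 0.0747]
ee_rot: [0.707, 0.707, -0.0, 0.0]
ft_force: [-11.5, -0.5, 25.1]
grip_width: -0.003
grasp_force: 12.9
```

Emit:
{"fn": "jog_arm", "kwargs": {"deltas": [{"gripper":0.0,"offset":[0,0,-0.002],"rotation":[0,0,0]},{"gripper":0.0,"offset":[0,0,-0.02],"rotation":[0,0,0]},{"gripper":0.0,"offset":[0,0,-0.045],"rotation":[0,0,0]},{"gripper":0.0,"offset":[0,0,-0.045],"rotation":[0,0,0]},{"gripper":0.0,"offset":[0.045,0,-0.02],"rotation":[0,0,0]},{"gripper":0.0,"offset":[0.045,0,-0.02],"rotation":[0,0,0]},{"gripper":0.0,"offset":[0.048,0,0],"rotation":[0,0,0]},{"gripper":0.0,"offset":[0.048,0,0],"rotation":[0,0,0]},{"gripper":0.0,"offset":[0.048,0,0],"rotation":[0,0,0]},{"gripper":0.0,"offset":[0,0,0],"rotation":[0,0,0]}]}}

```text
clock: 13.95
position: [0.525, 0.2327, 0.2251]
ee_rot: [0.704, 0.711, 0.001, -0.002]
ft_force: [-0.2, 0.2, 0.3]
grip_width: 0.0
grasp_force: 0.0
```

```bash
python3 - <<'E'
from h import *
t=imaging.camera("top");s=imaging.camera("scene");cv2.imwrite("pics/t6.png",t)
h=cv2.cvtColor(t,cv2.COLOR_BGR2HSV);m=((h[...,1]>60)&(h[...,2]>50)).astype(np.uint8)
for c in (233,238,243,248):
    r=np.where(m[190:215,c])[0]+190
    if len(r):p=plane("top",[(c,r[0]-.5),(c,r[-1]+.5)],.018);print(c,np.round(p[:,:2],4).tolist())
M=np.zeros_like(m);M[135:225,254:345]=m[135:225,254:345];M=cv2.morphologyEx(M,cv2.MORPH_OPEN,np.ones((5,5)))
c=max(cv2.findContours(M,cv2.RETR_EXTERNAL,cv2.CHAIN_APPROX_NONE)[0],key=cv2.contourArea)
w=plane("top",cv2.boxPoints(cv2.minAreaRect(c)),.064);print(np.round(w[:,:2],4).tolist(),w.mean(0))
cc=cv2.resize(s[130:250,190:310],(400,400),interpolation=cv2.INTER_CUBIC)
d=cv2.resize(t[120:240,200:320],(400,400),interpolation=cv2.INTER_CUBIC)
cv2.imwrite("pics/v6.png",np.hstack([cc,d]))
E
```

```text
238 [[0.5545, 0.0611], [0.5073, 0.061]]
243 [[0.5545, 0.0454], [0.5073, 0.0453]]
248 [[0.5545, 0.0297], [0.5073, 0.0296]]
[[0.5071, 0.0134], [0.7101, 0.0014], [0.6961, -0.2303], [0.4935, -0.2146]] [ 0.60168159 -0.10754058  0.064     ]
```

View pics/v6.png

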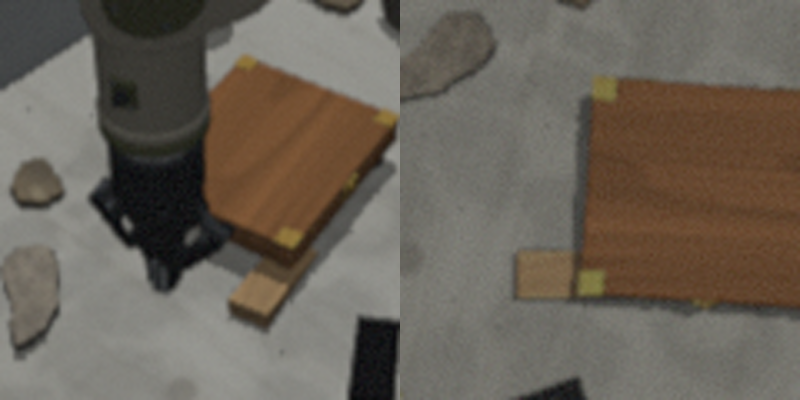

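The case hasn't moved: its centre is within 0.1 mm of before. The wedge stands under the foot with its thick end at y ≈ 0.072, and the robot is clear.

```bash
python3 -c "
from workcell import workorder
print(workorder.hand_in())"
```

```text
the job is handed in; nothing more can be done
None
```

I pushed the wedge under the short foot until it met about 6 N. Pressing down to 25 N on the case above the foot showed no rocking: the fingertips sank only about 0.5 mm, nearly all of it give in the fingers and arm. The case stayed where it stood (I didn't measure level separately), and I handed the job in at about 14 s.

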